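Tip a pattern template over against the stop rail

ROBOT

A 6-joint arm with a two-finger parallel gripper is mounted at the origin on the work surface. World frame = base frame: x ahead of the robot, y to its left, z up, the work surface at z = 0. Lengths are in m, angles in rad, forces in N, time in s.
With the tool pointing down it reaches from about 0.35 to 0.775 m from the base axis. Payload 5.5 kg.
Tool frame: the origin (TCP) lies between the finger pads; the fingertips stand 11 mm ahead of it and the grasp point (between the pads) lies 8 mm behind it (tips_ahead is the distance from the TCP to the fingertips, in m); z points along the fingers, y is the line along which they close (so a half turn about z gives the same grasp; the last joint's range is limited). The gripper opens to 85 mm and grips with 20 to 120 N. Pads are 22 mm wide; open, the fingers measure 114 mm over their backs; the gripper's body (76 mm by 85 mm) begins 54 mm behind the grasp point. The pads swing forward as they close: fully open they stand 13 mm farther back than shut.
Start: joints at [-1.249, 0.313, 0.046, 1.304, 0, 1.431], TCP at [0.256, -0.515, 0.209] pointing down, gripper open.
Joint ranges: [-2.76, 2.76], [-0.86, 1.69], [-1.03, 1.26], [-2.2, 2.34], [-1.47, 1.5], [-3.14, 3.14]. Speed limits (rad/s): [2.57, 2.57, 3.14, 3.14, 3.14, 3.14].

INTERFACE

Orientations are given as a unit quaternion [w, x, y, z].
In Python, from workcell import * gives the robot as it stands. The module is installed in compiled form; this text tells all that it offers.
- The arm moves only by the tool jog_arm, never from a script. Its argument "moves" is a list of rows, each an object with "fingers": the closure, from 0 (fully open) to 1 (shut); "slide": the shift along the tool's x, y, z in mm, a list of three; "angular": the turn, a rotation vector about the tool's x, y, z in degrees, a list of three. A call has 1 to 10 rows; each row is the pose to reach, as a shift and turn from the pose commanded when the call began, along the tool's axes at that moment; what a row does not reach only later rows make up. A row lasts 1/12 s, in which the tool goes at most 41.7 mm and 7.16 degrees, less where a joint would pass 70% of its speed; a pose out of reach is approached as far as the arm can. A call with a gripper value outside its range is refused whole. The fingers move at their own pace and stop on an object; "squeeze" is the grip in N (left out, the last holds). Time passes only in rows, so rows that repeat a pose let the fingers close. It gives the time, the measured TCP pose, the force, the opening and the grip force at its end, in the units of the state.
- get_state(): the state, without advancing time (a new reading comes with each control period).
- read_camera(name): name is "side" or "top"; returns a dict with "color" (480x640x3 uint8, red, green, blue), "fovy" (degrees; the focal length in pixels is half the picture's height over the tangent of half this angle, whatever the lens; pixels are square), "cx", "cy" (the principal point, pixels), "world_from_camera" (4x4, takes a point from camera to world coordinates). Camera axes: x right, y down, z forward; pixel columns grow to the right and rows downward; lengths in m; the calibration is good to about 2 mm. A picture is of the moment at which its call begins. There is no depth.
- hand_in(): hands the job in; it is judged then, once.
Trained networks look in a picture, given as the dict that the camera call returned (one of the last four; its "shot" number tells which), for a name from the list of things; names that differ only in an ending like _2 or _b are one class to them, and where a whole thing is asked for, a point or a joint stands for the part that bears it (a point fixed in the world has none). Each returns a list of dicts, best first, with "p" (0 to 1); they miss things now and then, are a little off and sometimes report something else, mostly with a low value. They report only what shows in the picture. A call takes as long as a camera call. They do not tell look-alikes from the thing itself.
- look_for(target, picture): "point" ([column, row] in pixels, amid what is visible of it).
- tip_of(target, picture): "point" ([column, row] in pixels: a listed point, or the origin of a listed thing).
The state is a dict: "clock": time; "joint_pos": joint angles; "qvel": joint speeds; "tau": joint torques, N m; "tcp_pos": TCP position; "orientation": TCP orientation; "wrist_force": force on the tool from outside, world axes, zero at the start; "ft_torque": the same for the moment, N m; "finger_gap": finger opening in m; "grip_force": force on a finger pad.
Only numpy, scipy, OpenCV 4.12 (cv2) and the standard library are available. Lean on these libraries where they do the work, as an engineer would, in place of code of your own. Each camera call takes 0.05 s, during which the arm holds its last target. There are 200 camera calls.

TASK

Turn the small birch-faced pattern template over so that its red side faces up, ready to trace the mirrored piece, without ever picking it up. Push it along the green mat against the foot of the aluminium rail until it climbs the rail and stands leaning steeply on it, leave it standing there untouched for a moment, then push its top back from behind the rail so that it tips over and lies flat on the mat in front of the rail. Leave the thread spool, the jar and the tin where they stand.

Things in the scene. Friction and masses are not known exactly. Their poses are not given: they have to be found in the camera images.
- mat: Fixed green cutting mat with white grid and an aluminium stop rail, 3 mm thick, x -200 to +60, y -180 to +180 mm from its origin. Origin: table level (3 mm below mat top), under the middle of the line where the rail's front meets the mat. x points from the open mat through the rail, away from the robot; y along the rail; z up.
- rail_top (a point): Middle of the rail's top front edge: 34 mm above the mat, x = 27 mm in the mat's frame. The rail spans x 0 to 35, y -100 to 100 mm; flat top, upright back. Its front is coved: from x = 0 it rises at 35 degrees to 6 mm above the mat (x = 9), at 50 degrees to 14 mm (x = 15), at 57 degrees to 24 mm (x = 22), then at 64 degrees to the top edge.
- template: Loose wooden plate 72 (x) x 64 (y) x 6 (z) mm, about 30 g, with a 36 x 16 mm notch in its +y side. Its +z face is pale birch (up at the start), its -z face red. Origin at the plate's centre, half-way through. Starts flat on the mat in front of the rail, +x end towards it, up to 0.35 rad from square. Pushed low and level at its near end towards the rail, it rides up the cove.
- far_end (a point): Middle of the template's +x end (36 mm from its centre), which climbs the rail. With the near end at the rail's foot the template leans at about 53 degrees and stays when let go; this end is then 59 mm above the mat, 42 mm past the rail's foot. Pushed back from behind the rail by a finger that rises with it (an arc about the foot) it goes past upright; a level push can drag the foot away.
- near_end (a point): Middle of the template's -x end edge, the end that starts nearest the robot, where it is pushed, and that stays on the mat.
- spool: White thread spool standing on the mat, 34 mm across, 40 mm tall; origin at the centre of its underside. Not to be moved.
- jar: Amber glass jar with black cap standing on the mat, 44 mm across, 50 mm tall; origin at the centre of its underside. Not to be moved.
- tin: Yellow round tin standing on the mat, 48 mm across, 26 mm tall; origin at the centre of its underside. Not to be moved.
Things that resemble listed ones, but are neither listed nor needed, are in the scene too. What is meant by the template is not orange or yellow, and is the larger of those in its own colour.

How it is judged:
On the way:
1. the template stands leaning steeply on the rail, its lower end on the mat, not touched by the robot (angle between template's own z axis and vertical between 0.75 and 1.5 rad and height (world z) of near_end below 0.02 m and x of template in the frame of mat between -0.03 and 0.03 m and y of template in the frame of mat between -0.1 and 0.1 m and contact force between the fingers and template below 0.05 N and linear speed of template below 0.02 m/s), for 0.3 s.
At the end, for the whole second after the job is handed in: The template lies still and flat (within 8 degrees) on the mat in front of the rail, red side up, and the spool, jar and tin are within 20 mm of where they began (angle between template's own z axis and vertical above 3 rad and height (world z) of template below 0.012 m and x of template in the frame of mat between -0.2 and 0 m and y of template in the frame of mat between -0.15 and 0.15 m and linear speed of template below 0.01 m/s and distance of each of spool, jar, tin from where it was at the start of the episode below 0.02 m); the robot touches nothing.
It fails at once if the template is lifted: both its ends are more than 25 mm above the table at once (height (world z) of each of near_end, far_end above 0.025 m).
It fails at once if the spool is pushed more than 20 mm or tipped over (distance of spool from where it was at the start of the episode above 0.02 m or angle between spool's own z axis and vertical above 0.5 rad).
It fails at once if the jar is pushed more than 20 mm or tipped over (distance of jar from where it was at the start of the episode above 0.02 m or angle between jar's own z axis and vertical above 0.5 rad).
It fails at once if the tin is pushed more than 20 mm or tipped over (distance of tin from where it was at the start of the episode above 0.02 m or angle between tin's own z axis and vertical above 0.5 rad).
It also fails if it takes over 58 s, if anything falls off the work surface, if the arm or the gripper's body presses on something with over 40 N, if the wrist force passes 120 N, or if a joint passes its speed limit or range.

## Working session

There is one attempt and no reset: what is moved stays moved. The work goes in short steps, Python scripts to look and compute and a tool call to move; the robot and the scene stay as the last step left them, time stands still between calls to the robot, and variables do not carry over. Pictures are saved under pics/ and viewed, at most 10 in all, crops included, and the job is handed in when it is done.

Besides the shell and the picture viewer there is one more tool, called after ">>>" as name([rows], argument=value, ...), one row to a line, values as JSON. jog_arm: Moves the arm, as the interface text tells. Its arguments: {"type":"object","properties":{"moves":{"type":"array","items":{"type":"object","properties":{"fingers":{"type":"number"},"slide":{"type":"array","items":{"type":"number"}},"angular":{"type":"array","items":{"type":"number"}}}}},"squeeze":{"type":"number"}},"required":["moves"]}

```bash
mkdir -p pics; cat > h.py <<'E'
from workcell import *
import numpy as np, cv2
from scipy.spatial.transform import Rotation as R
def K(p):
    f=240/np.tan(np.radians(p["fovy"])/2); return f,p["cx"],p["cy"]
def ground(p,uv,z):
    f,cx,cy=K(p); T=np.array(p["world_from_camera"])
    d=T[:3,:3]@np.array([(uv[0]-cx)/f,(uv[1]-cy)/f,1]); o=T[:3,3]
    return o+d*(z-o[2])/d[2]
def proj(p,X):
    f,cx,cy=K(p); T=np.array(p["world_from_camera"]); c=T[:3,:3].T@(np.asarray(X)-T[:3,3])
    return np.array([cx+f*c[0]/c[2],cy+f*c[1]/c[2]])
def save(p,n): cv2.imwrite("pics/"+n+".png",p["color"][:,:,::-1])
E
python3 - <<'E'
from h import *
print(get_state())
zs=dict(mat=0,rail_top=.037,template=.006,far_end=.006,near_end=.006,spool=.003,jar=.003,tin=.003)
for c in("top","side"):
    p=read_camera(c); save(p,c+"0"); print(c,p["fovy"],np.round(p["world_from_camera"],3).tolist())
    for n in zs:
        for d in tip_of(n,p)[:4]: print(n,np.round(d["point"]),round(d["p"],2),np.round(ground(p,d["point"],zs[n]),3))
E
```

```text
{'clock': 0.0, 'joint_pos': array([-1.24861021e+00,  3.14012247e-01,  4.49911079e-02,  1.30360060e+00,
       -6.24427197e-06,  1.43119239e+00]), 'qvel': array([-8.29692933e-04, -1.02694302e-03, -1.16429171e-03,  3.63417219e-04,
       -1.80365027e-05,  1.36898798e-03]), 'tau': array([ 1.79222770e-03, -4.80625999e+01,  2.98533511e+01,  1.92554161e-02,
        1.09015593e-04,  1.88556822e-05]), 'tcp_pos': array([ 0.25600495, -0.51425549,  0.20800713]), 'orientation': array([-9.08623253e-04,  9.73461553e-01,  2.28848798e-01, -8.63156030e-05]), 'wrist_force': array([-0.37691743, -0.20490023, -0.37835191]), 'ft_torque': array([-0.01814123, -0.00328006, -0.04223656]), 'grip_force': 0.0, 'finger_gap': 0.08534114518752278}
top 50.30813471570393 [[0.008, -0.984, 0.177, 0.429], [-1.0, -0.006, 0.011, 0.064], [-0.009, -0.177, -0.984, 0.985], [0.0, 0.0, 0.0, 1.0]]
mat [384. 252.] 0.7 [ 0.592 -0.052  0.   ]
rail_top [390. 236.] 0.79 [ 0.616 -0.06   0.037]
template [364. 303.] 0.97 [ 0.493 -0.012  0.006]
template [421. 173.] 0.69 [ 0.751 -0.127  0.006]
template [366. 156.] 0.57 [ 0.786 -0.018  0.0
[... 870 characters left out ...]
037]
template [476. 293.] 0.96 [ 0.755 -0.128  0.006]
template [190. 220.] 0.86 [0.491 0.269 0.006]
template [428. 248.] 0.69 [ 0.776 -0.015  0.006]
template [281. 325.] 0.66 [ 0.493 -0.023  0.006]
far_end [305. 316.] 0.91 [ 0.527 -0.028  0.006]
far_end [484. 283.] 0.78 [ 0.782 -0.121  0.006]
far_end [210. 216.] 0.77 [0.525 0.262 0.006]
far_end [454. 254.] 0.57 [ 0.798 -0.05   0.006]
near_end [410. 241.] 0.89 [0.764 0.013 0.006]
near_end [471. 304.] 0.63 [ 0.731 -0.138  0.006]
near_end [172. 220.] 0.6 [0.465 0.285 0.006]
near_end [253. 323.] 0.56 [0.464 0.001 0.006]
spool [280. 260.] 0.91 [0.564 0.094 0.003]
jar [227. 280.] 0.84 [0.476 0.098 0.003]
tin [363. 412.] 0.76 [ 0.502 -0.179  0.003]
```

View pics/top0.png

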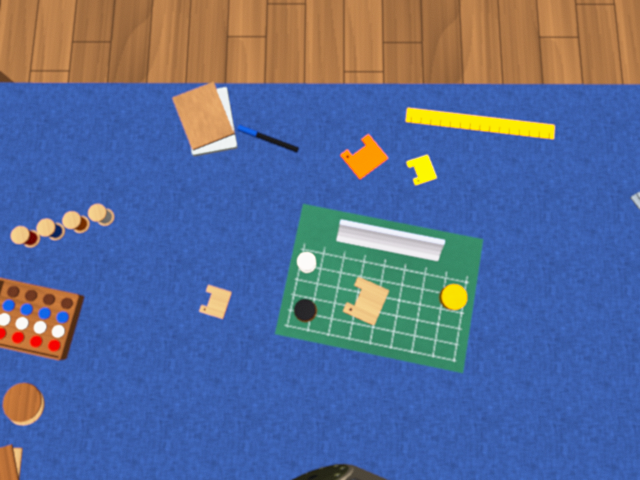

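View pics/side0.png

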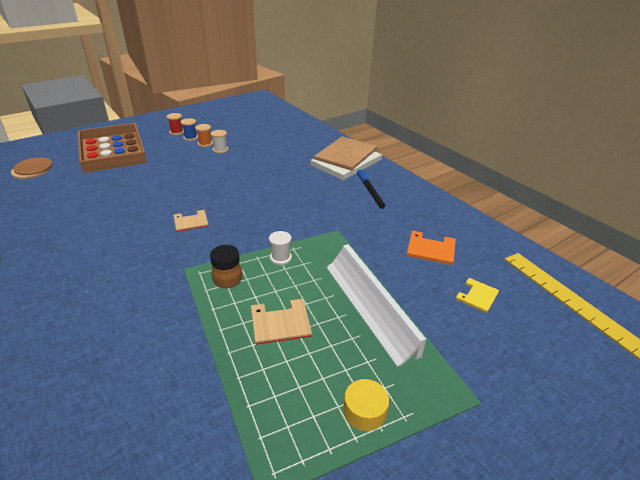

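The birch plates are at top pixel (364,303), on the mat, and (214,300), off it; orange (364,156) and yellow (421,170) plates also show. The template is the one at (364,303): birch and the larger of the two. I'll confirm it in a crop and fit the outlines.

```bash
cat >> h.py <<'E'
def maskrect(p,m,z,near=None):
    m=cv2.morphologyEx(m.astype(np.uint8),cv2.MORPH_CLOSE,np.ones((9,9)))
    cs,_=cv2.findContours(m,cv2.RETR_EXTERNAL,cv2.CHAIN_APPROX_NONE)
    c=max(cs,key=cv2.contourArea) if near is None else max(cs,key=lambda c:cv2.pointPolygonTest(c,near,True))
    w=np.array([ground(p,q[0]+0.0,z)[:2] for q in c])*1000
    r=cv2.minAreaRect(w.astype(np.float32)); return r,cv2.boxPoints(r),w
E
python3 - <<'E'
from h import *
p=read_camera("top"); a=p["color"]; h=cv2.cvtColor(a,cv2.COLOR_RGB2HSV)
print(h[320,372],h[340,440],h[300,30])
g=(h[...,0]>60)&(h[...,0]<95)&(h[...,1]>80)
r,b,w=maskrect(p,g,.003); print("mat",r,b.tolist())
t=(h[...,0]<22)&(h[...,1]>50)&(h[...,2]>140)
t2=t.copy(); t2[:,:335]=0
t2[:260]=0;t2[:,400:]=0;t2[345:]=0
cs,_=cv2.findContours(t2.astype(np.uint8),cv2.RETR_EXTERNAL,cv2.CHAIN_APPROX_NONE)
c=max(cs,key=cv2.contourArea); w=np.array([ground(p,q[0]+0.,.009)[:2] for q in c])*1000
r=cv2.minAreaRect(w.astype(np.float32)); print("tpl",r,cv2.boxPoints(r).tolist())
x=a[225:345,330:490]; cv2.imwrite("pics/crop1.png",cv2.resize(x[:,:,::-1],None,fx=5,fy=5,interpolation=cv2.INTER_CUBIC))
E
```

```text
[ 19 112 240] [ 78  80 175] [ 10 184 129]
mat ((525.8441772460938, -42.68287658691406), (359.03277587890625, 258.9668884277344), 78.88984680175781) [[364.19537353515625, -193.88392639160156], [618.308837890625, -243.78578186035156], [687.4929809570312, 108.51817321777344], [433.3795166015625, 158.42002868652344]]
tpl ((496.32763671875, -13.887527465820312), (63.98691940307617, 72.15860748291016), 66.1332778930664) [[450.38861083984375, -28.547130584716797], [516.3768920898438, -57.743263244628906], [542.2666625976562, 0.7720756530761719], [476.27838134765625, 29.96820831298828]]
```

View pics/crop1.png

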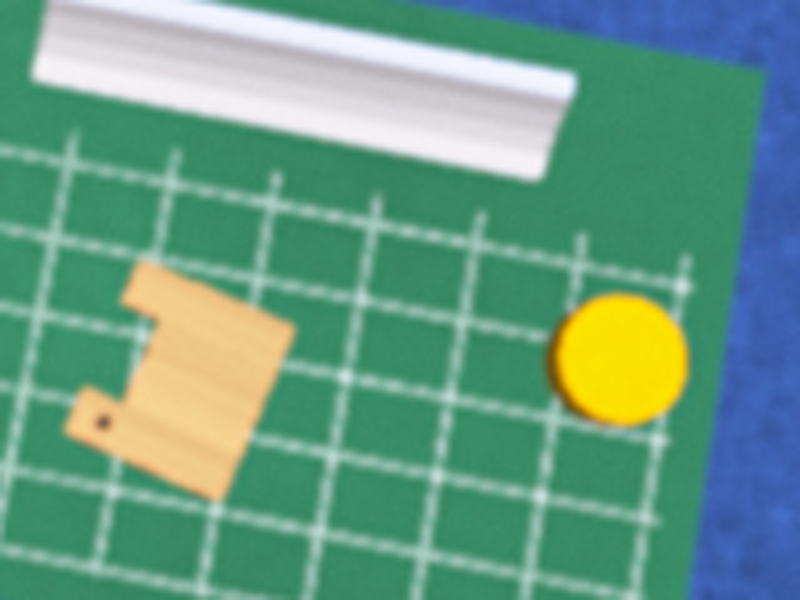

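The crop confirms the template: birch plate centred at world (496,-14) mm, yaw -23.9°, notch on its +y side. The mat origin is at (594.5,-56.2) mm with yaw -11.1°.

```bash
cat >> h.py <<'E'
O=np.array([594.5,-56.2,0]); Y=np.radians(-11.1); RM=R.from_euler('z',Y).as_matrix()
def st():
    s=get_state(); q=s["orientation"]; return s,np.array(s["tcp_pos"])*1000,R.from_quat([q[1],q[2],q[3],q[0]])
def inmat(x): return RM.T@(np.asarray(x)-O)
def goto(m):  # TCP target in mat frame mm -> slide/angular
    s,p,r=st(); Rt=RM@np.diag([1,-1,-1.])
    print("slide",np.round(r.inv().apply(O+RM@np.array(m)-p),1),"ang",np.round(np.degrees((r.inv()*R.from_matrix(Rt)).as_rotvec()),1),"now mat",np.round(inmat(p),1))
E
python3 -c "
from h import *
goto([-185,22,80])"
```

```text
slide [ 374.  -390.1  128.9] ang [ 0.  -0.  37.6] now mat [-243.7 -515.2  208.9]
```

>>> jog_arm([
  {"slide": [374,-390,60],"angular": [0,0,37.6],"fingers": 0.6},
  {"slide": [374,-390,60],"angular": [0,0,37.6],"fingers": 0.6},
  {"slide": [374,-390,60],"angular": [0,0,37.6],"fingers": 0.6},
  {"slide": [374,-390,60],"angular": [0,0,37.6],"fingers": 0.6},
  {"slide": [374,-390,60],"angular": [0,0,37.6],"fingers": 0.6},
  {"slide": [374,-390,60],"angular": [0,0,37.6],"fingers": 0.6},
  {"slide": [374,-390,60],"angular": [0,0,37.6],"fingers": 0.6},
  {"slide": [374,-390,60],"angular": [0,0,37.6],"fingers": 0.6},
  {"slide": [374,-390,60],"angular": [0,0,37.6],"fingers": 0.6},
  {"slide": [374,-390,60],"angular": [0,0,37.6],"fingers": 0.6},
])

```text
clock: 1.78
tcp_pos: [0.3789, -0.1211, 0.1635]
orientation: [0.0, 0.995, -0.097, 0.001]
wrist_force: [0.5, -0.5, 0.5]
finger_gap: 0.0343
grip_force: 0.0
```

```bash
python3 -c "
from h import *
goto([-185,22,40]); s=st()[0]; print(s['finger_gap'],s['joint_pos'],s['clock'])"
```

```text
slide [  13.8 -127.3  123.4] ang [ 0.  -0.1 -0.1] now mat [-199.1 -105.2  163.5]
0.03433385039638707 [-5.11970850e-01 -9.35942621e-03 -4.51834458e-01  1.12701935e+00
 -1.02797880e-05  2.82468766e+00] 1.7833
```

>>> jog_arm([
  {"slide": [14,-127,60],"angular": [0,0,-70]},
  {"slide": [14,-127,60],"angular": [0,0,-70]},
  {"slide": [14,-127,60],"angular": [0,0,-70]},
  {"slide": [14,-127,60],"angular": [0,0,-70]},
  {"slide": [14,-127,60],"angular": [0,0,-70]},
  {"slide": [14,-127,60],"angular": [0,0,-70]},
  {"slide": [14,-127,60],"angular": [0,0,-70]},
  {"slide": [14,-127,60],"angular": [0,0,-70]},
  {"slide": [14,-127,60],"angular": [0,0,-70]},
  {"slide": [14,-127,60],"angular": [0,0,-70]},
])

```text
schema error: expected keys fingers, slide, angular
```

>>> jog_arm([
  {"angular": [0,0,-70]},
  {"angular": [0,0,-70]},
  {"angular": [0,0,-70]},
  {"angular": [0,0,-70]},
  {"angular": [0,0,-70]},
  {"angular": [0,0,-70]},
  {"angular": [0,0,-70]},
  {"angular": [0,0,-70]},
  {"angular": [0,0,-70]},
  {"angular": [0,0,-70]},
])

```text
schema error: expected keys fingers, slide, angular
```

```bash
sed -i 's/diag(\[1,-1,-1.\])/diag([-1,1,-1.])/' h.py; python3 -c "
from h import *
goto([-185,22,40]); s=st()[0]; print(s['finger_gap'],s['joint_pos'],s['clock'])"
```

```text
slide [  13.8 -127.3  123.4] ang [-1.000e-01 -0.000e+00  1.799e+02] now mat [-199.1 -105.2  163.5]
0.03433385039638707 [-5.11970850e-01 -9.35942621e-03 -4.51834458e-01  1.12701935e+00
 -1.02797880e-05  2.82468766e+00] 1.7833
```

>>> jog_arm([
  {"slide": [14,-127,60],"angular": [0,0,-70],"fingers": 0.6},
  {"slide": [14,-127,60],"angular": [0,0,-70],"fingers": 0.6},
  {"slide": [14,-127,60],"angular": [0,0,-70],"fingers": 0.6},
  {"slide": [14,-127,60],"angular": [0,0,-70],"fingers": 0.6},
  {"slide": [14,-127,60],"angular": [0,0,-70],"fingers": 0.6},
  {"slide": [14,-127,60],"angular": [0,0,-70],"fingers": 0.6},
  {"slide": [14,-127,60],"angular": [0,0,-70],"fingers": 0.6},
  {"slide": [14,-127,60],"angular": [0,0,-70],"fingers": 0.6},
  {"slide": [14,-127,60],"angular": [0,0,-70],"fingers": 0.6},
  {"slide": [14,-127,60],"angular": [0,0,-70],"fingers": 0.6},
])

```text
clock: 2.62
tcp_pos: [0.417, -0.0009, 0.1034]
orientation: [0.0, 0.869, 0.494, 0.0]
wrist_force: [1.6, 0.5, 0.6]
finger_gap: 0.0337
grip_force: 0.0
```

>>> jog_arm([
  {"slide": [0,0,0],"angular": [0,0,-70],"fingers": 0.6},
  {"slide": [0,0,0],"angular": [0,0,-70],"fingers": 0.6},
  {"slide": [0,0,0],"angular": [0,0,-70],"fingers": 0.6},
  {"slide": [0,0,0],"angular": [0,0,-70],"fingers": 0.6},
  {"slide": [0,0,0],"angular": [0,0,-70],"fingers": 0.6},
  {"slide": [0,0,0],"angular": [0,0,-70],"fingers": 0.6},
  {"slide": [0,0,0],"angular": [0,0,-70],"fingers": 0.6},
  {"slide": [0,0,0],"angular": [0,0,-70],"fingers": 0.6},
  {"slide": [0,0,0],"angular": [0,0,-70],"fingers": 0.6},
  {"slide": [0,0,0],"angular": [0,0,-70],"fingers": 0.6},
])

```text
clock: 3.45
tcp_pos: [0.417, -0.001, 0.1035]
orientation: [0.0, 0.429, 0.903, 0.0]
wrist_force: [-0.5, 0.7, 0.8]
finger_gap: 0.0341
grip_force: 0.0
```

```bash
python3 -c "
from h import *
goto([-185,22,40]); s=st()[0]; print(s['finger_gap'],s['joint_pos'],s['clock'])"
```

```text
slide [ 1.5  1.4 63.5] ang [  0.    0.  -39.7] now mat [-184.8   20.   103.5]
0.034056837427039514 [-1.95468270e-01  7.50394483e-02 -5.20449139e-01  9.74811880e-01
 -7.93051067e-05  6.91169230e-01] 3.45
```

>>> jog_arm([
  {"slide": [1.5,1.5,40],"angular": [0,0,-39.7],"fingers": 0.6},
  {"slide": [1.5,1.5,60],"angular": [0,0,-39.7],"fingers": 0.6},
  {"slide": [1.5,1.5,75],"angular": [0,0,-39.7],"fingers": 0.6},
  {"slide": [1.5,1.5,83],"angular": [0,0,-39.7],"fingers": 0.6},
  {"slide": [1.5,1.5,83],"angular": [0,0,-39.7],"fingers": 0.6},
  {"slide": [1.5,1.5,83],"angular": [0,0,-39.7],"fingers": 0.6},
  {"slide": [1.5,1.5,83],"angular": [0,0,-39.7],"fingers": 0.6},
  {"slide": [1.5,1.5,83],"angular": [0,0,-39.7],"fingers": 0.6},
])

```text
clock: 4.12
tcp_pos: [0.4174, 0.001, 0.0204]
orientation: [0.0, 0.101, 0.995, -0.0]
wrist_force: [-0.1, 0.3, 0.2]
finger_gap: 0.0341
grip_force: 0.0
```

>>> jog_arm([
  {"slide": [0,0,1],"angular": [0,0,0],"fingers": 0.6},
  {"slide": [0,0,2],"angular": [0,0,0],"fingers": 0.6},
  {"slide": [0,0,3],"angular": [0,0,0],"fingers": 0.6},
  {"slide": [0,0,3],"angular": [0,0,0],"fingers": 0.6},
])

```text
clock: 4.45
tcp_pos: [0.4171, 0.0011, 0.0172]
orientation: [-0.0, 0.1, 0.995, -0.0]
wrist_force: [0.6, 0.2, 0.2]
finger_gap: 0.0343
grip_force: 0.0
```

```bash
python3 -c "
from h import *
goto([-185,22,15]); s=st()[0]; print(s['wrist_force'],s['clock'])
p=read_camera('side'); save(p,'s1')
print([tuple(np.round(proj(p,(O+RM@np.array([-185,22+y,z]))/1000))) for y in(-30,0,30) for z in (3,17)])
cv2.imwrite('pics/s1c.png',cv2.resize(p['color'][250:400,130:330,::-1],None,fx=4,fy=4))"
```

```text
slide [-0.1 -0.1  2.2] ang [-0.  -0.  -0.4] now mat [-185.1   22.1   17.2]
[0.58640638 0.19890941 0.15274669] 4.45
[(np.float64(226.0), np.float64(358.0)), (np.float64(225.0), np.float64(351.0)), (np.float64(220.0), np.float64(340.0)), (np.float64(219.0), np.float64(333.0)), (np.float64(214.0), np.float64(324.0)), (np.float64(213.0), np.float64(317.0))]
```

View pics/s1c.png

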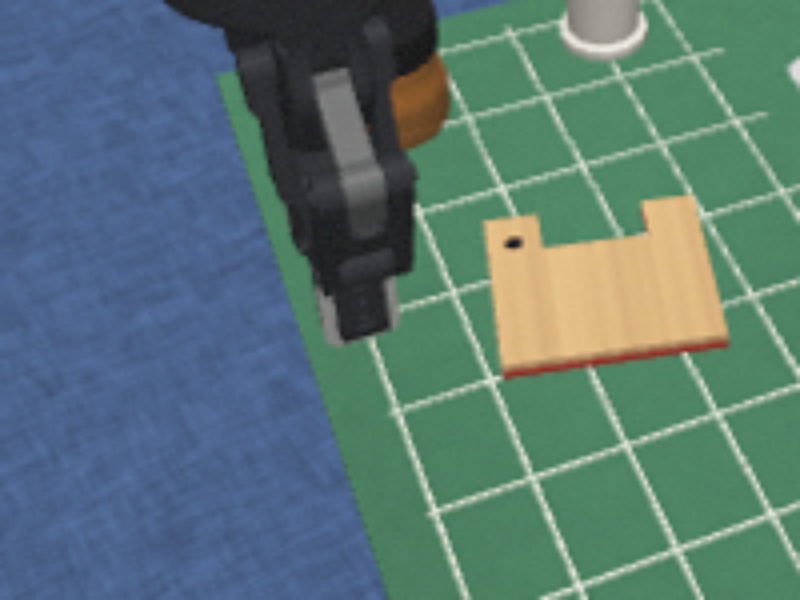

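```bash
python3 -c "
from h import *
p=read_camera('side')
for y in (0,5,22,39):
  for z in (3,10,17): print(y,z,[tuple(np.round(proj(p,(O+RM@np.array([x,y,z]))/1000)).astype(int)) for x in(-196,-174)])
print(proj(p,[.45039,-.0285,.009]))
t=read_camera('top')
for y in (5,39): print([tuple(np.round(proj(t,(O+RM@np.array([x,y,10]))/1000)).astype(int)) for x in(-196,-174)])
"
```

```text
0 3 [(np.int64(216), np.int64(356)), (np.int64(233), np.int64(350))]
0 10 [(np.int64(215), np.int64(352)), (np.int64(233), np.int64(347))]
0 17 [(np.int64(215), np.int64(349)), (np.int64(232), np.int64(343))]
5 3 [(np.int64(215), np.int64(353)), (np.int64(232), np.int64(348))]
5 10 [(np.int64(214), np.int64(349)), (np.int64(232), np.int64(344))]
5 17 [(np.int64(213), np.int64(346)), (np.int64(231), np.int64(340))]
22 3 [(np.int64(211), np.int64(343)), (np.int64(229), np.int64(338))]
22 10 [(np.int64(211), np.int64(339)), (np.int64(228), np.int64(334))]
22 17 [(np.int64(210), np.int64(336)), (np.int64(227), np.int64(330))]
39 3 [(np.int64(208), np.int64(334)), (np.int64(225), np.int64(328))]
39 10 [(np.int64(207), np.int64(330)), (np.int64(224), np.int64(325))]
39 17 [(np.int64(207), np.int64(326)), (np.int64(224), np.int64(321))]
[254.35470991 340.77133454]
[(np.int64(366), np.int64(351)), (np.int64(368), np.int64(339))]
[(np.int64(348), np.int64(347)), (np.int64(350), np.int64(335))]
```

>>> jog_arm([
  {"slide": [0,0,1],"angular": [0,0,0],"fingers": 0.6},
  {"slide": [0,0,2],"angular": [0,0,0],"fingers": 0.6},
  {"slide": [0,0,3],"angular": [0,0,0],"fingers": 0.6},
  {"slide": [0,0,3],"angular": [0,0,0],"fingers": 0.6},
])

```text
clock: 4.93
tcp_pos: [0.4169, 0.0011, 0.0141]
orientation: [-0.0, 0.1, 0.995, -0.0]
wrist_force: [-0.2, 1.3, 0.2]
finger_gap: 0.0342
grip_force: 0.0
```

>>> jog_arm([
  {"slide": [0,0,1],"angular": [0,0,0],"fingers": 0.6},
  {"slide": [0,0,2],"angular": [0,0,0],"fingers": 0.6},
  {"slide": [0,0,2],"angular": [0,0,0],"fingers": 0.6},
])

```text
clock: 5.18
tcp_pos: [0.417, 0.0011, 0.0121]
orientation: [-0.0, 0.1, 0.995, -0.0]
wrist_force: [0.2, -0.9, 0.1]
finger_gap: 0.034
grip_force: 0.0
```

>>> jog_arm([
  {"slide": [0,0,1],"angular": [0,0,0],"fingers": 0.6},
  {"slide": [0,0,2],"angular": [0,0,0],"fingers": 0.6},
  {"slide": [0,0,2],"angular": [0,0,0],"fingers": 0.6},
])

```text
clock: 5.43
tcp_pos: [0.417, 0.0011, 0.0101]
orientation: [-0.0, 0.1, 0.995, -0.0]
wrist_force: [-0.1, 0.1, 0.3]
finger_gap: 0.0343
grip_force: 0.0
```

>>> jog_arm([
  {"slide": [0,0,1],"angular": [0,0,0],"fingers": 0.6},
  {"slide": [0,0,1],"angular": [0,0,0],"fingers": 0.6},
])

```text
clock: 5.6
tcp_pos: [0.4171, 0.0011, 0.0092]
orientation: [-0.0, 0.1, 0.995, -0.0]
wrist_force: [-0.2, -0.6, 0.1]
finger_gap: 0.0339
grip_force: 0.0
```

>>> jog_arm([
  {"slide": [0,0,1],"angular": [0,0,0],"fingers": 0.6},
  {"slide": [0,0,1],"angular": [0,0,0],"fingers": 0.6},
])

```text
clock: 5.77
tcp_pos: [0.4171, 0.0011, 0.0082]
orientation: [-0.0, 0.1, 0.995, -0.0]
wrist_force: [0.3, -0.5, 0.1]
finger_gap: 0.0343
grip_force: 0.0
```

```bash
python3 -c "
from h import *
p=read_camera('side')
cv2.imwrite('pics/s2c.png',cv2.resize(p['color'][290:365,170:270,::-1],None,fx=8,fy=8,interpolation=cv2.INTER_CUBIC))"
```

```text
(no output)
```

View pics/s2c.png

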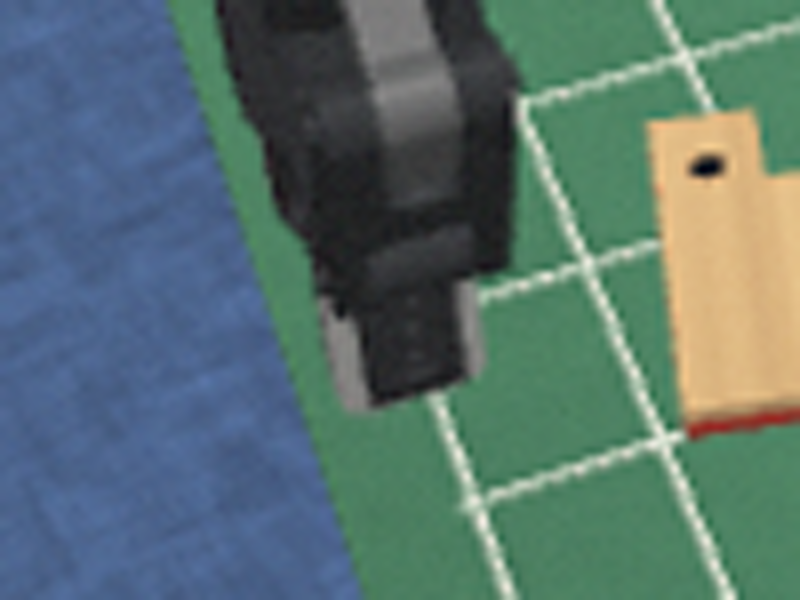

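>>> jog_arm([
  {"slide": [0,0,1],"angular": [0,0,0],"fingers": 0.6},
  {"slide": [0,0,2],"angular": [0,0,0],"fingers": 0.6},
  {"slide": [0,0,2],"angular": [0,0,0],"fingers": 0.6},
])

```text
clock: 6.07
tcp_pos: [0.417, 0.0011, 0.0061]
orientation: [-0.0, 0.1, 0.995, -0.0]
wrist_force: [-0.6, -0.3, -0.2]
finger_gap: 0.0341
grip_force: 0.0
```

>>> jog_arm([
  {"slide": [0,0,1],"angular": [0,0,0],"fingers": 0.6},
  {"slide": [0,0,2],"angular": [0,0,0],"fingers": 0.6},
  {"slide": [0,0,2],"angular": [0,0,0],"fingers": 0.6},
])

```text
clock: 6.32
tcp_pos: [0.417, 0.0011, 0.0041]
orientation: [-0.0, 0.1, 0.995, -0.0]
wrist_force: [-1.1, 0.1, -0.1]
finger_gap: 0.0339
grip_force: 0.0
```

>>> jog_arm([
  {"slide": [0,0,1],"angular": [0,0,0],"fingers": 0.6},
  {"slide": [0,0,2],"angular": [0,0,0],"fingers": 0.6},
  {"slide": [0,0,2],"angular": [0,0,0],"fingers": 0.6},
])

```text
clock: 6.57
tcp_pos: [0.417, 0.0011, 0.0021]
orientation: [-0.0, 0.1, 0.995, -0.0]
wrist_force: [0.5, -0.8, 0.1]
finger_gap: 0.0344
grip_force: 0.0
```

>>> jog_arm([
  {"slide": [0,0,1],"angular": [0,0,0],"fingers": 0.6},
  {"slide": [0,0,1],"angular": [0,0,0],"fingers": 0.6},
])

```text
clock: 6.73
tcp_pos: [0.417, 0.0011, 0.0012]
orientation: [-0.0, 0.1, 0.995, -0.0]
wrist_force: [0.5, 0.3, -0.7]
finger_gap: 0.034
grip_force: 0.0
```

```bash
python3 -c "
from h import *
p=read_camera('side')
cv2.imwrite('pics/s3c.png',cv2.resize(p['color'][290:365,170:270,::-1],None,fx=8,fy=8,interpolation=cv2.INTER_CUBIC))"
```

```text
(no output)
```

View pics/s3c.png

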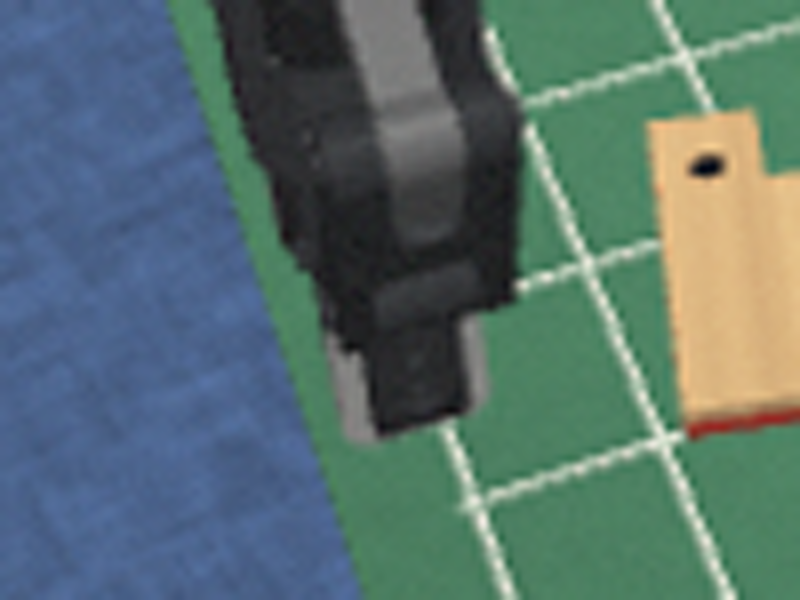

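>>> jog_arm([
  {"slide": [0,0,1],"angular": [0,0,0],"fingers": 0.6},
  {"slide": [0,0,2],"angular": [0,0,0],"fingers": 0.6},
  {"slide": [0,0,2],"angular": [0,0,0],"fingers": 0.6},
])

```text
clock: 7.03
tcp_pos: [0.417, 0.0011, -0.0009]
orientation: [-0.0, 0.1, 0.995, -0.0]
wrist_force: [-0.4, -0.2, 0.5]
finger_gap: 0.0343
grip_force: 0.0
```

>>> jog_arm([
  {"slide": [0,0,1],"angular": [0,0,0],"fingers": 0.6},
  {"slide": [0,0,2],"angular": [0,0,0],"fingers": 0.6},
  {"slide": [0,0,2],"angular": [0,0,0],"fingers": 0.6},
])

```text
clock: 7.28
tcp_pos: [0.417, 0.0011, -0.0029]
orientation: [-0.0, 0.1, 0.995, -0.0]
wrist_force: [0.2, 0.2, 0.8]
finger_gap: 0.0344
grip_force: 0.0
```

>>> jog_arm([
  {"slide": [0,0,1],"angular": [0,0,0],"fingers": 0.6},
  {"slide": [0,0,1],"angular": [0,0,0],"fingers": 0.6},
])

```text
clock: 7.45
tcp_pos: [0.417, 0.0011, -0.0038]
orientation: [-0.0, 0.1, 0.995, -0.0]
wrist_force: [-0.2, -0.6, 0.4]
finger_gap: 0.0344
grip_force: 0.0
```

>>> jog_arm([
  {"slide": [0,0,1],"angular": [0,0,0],"fingers": 0.6},
  {"slide": [0,0,2],"angular": [0,0,0],"fingers": 0.6},
  {"slide": [0,0,2],"angular": [0,0,0],"fingers": 0.6},
])

```text
clock: 7.7
tcp_pos: [0.417, 0.0011, -0.0059]
orientation: [-0.0, 0.1, 0.995, -0.0]
wrist_force: [0.5, -0.0, 0.6]
finger_gap: 0.0342
grip_force: 0.0
```

>>> jog_arm([
  {"slide": [0,0,1],"angular": [0,0,0],"fingers": 0.6},
  {"slide": [0,0,2],"angular": [0,0,0],"fingers": 0.6},
  {"slide": [0,0,2],"angular": [0,0,0],"fingers": 0.6},
])

```text
clock: 7.95
tcp_pos: [0.417, 0.0011, -0.0079]
orientation: [-0.0, 0.1, 0.995, -0.0]
wrist_force: [0.4, 1.1, 1.2]
finger_gap: 0.034
grip_force: 0.0
```

```bash
python3 -c "
from h import *
s,p0,r=st(); print(s['tcp_pos'],s['wrist_force'])
p=read_camera('side');t=read_camera('top')
a=cv2.resize(p['color'][290:365,170:270,::-1],(400,300),interpolation=cv2.INTER_CUBIC)
b=cv2.resize(t['color'][290:410,300:460,::-1],(400,300),interpolation=cv2.INTER_CUBIC)
c=cv2.resize(p['color'][:,:,::-1],(400,300))
cv2.imwrite('pics/s4.png',np.vstack([np.hstack([a,b]),np.hstack([c,0*c])]))"
```

```text
[ 0.41701797  0.00108008 -0.00787999] [0.380778   1.12718627 1.16644362]
```

View pics/s4.png

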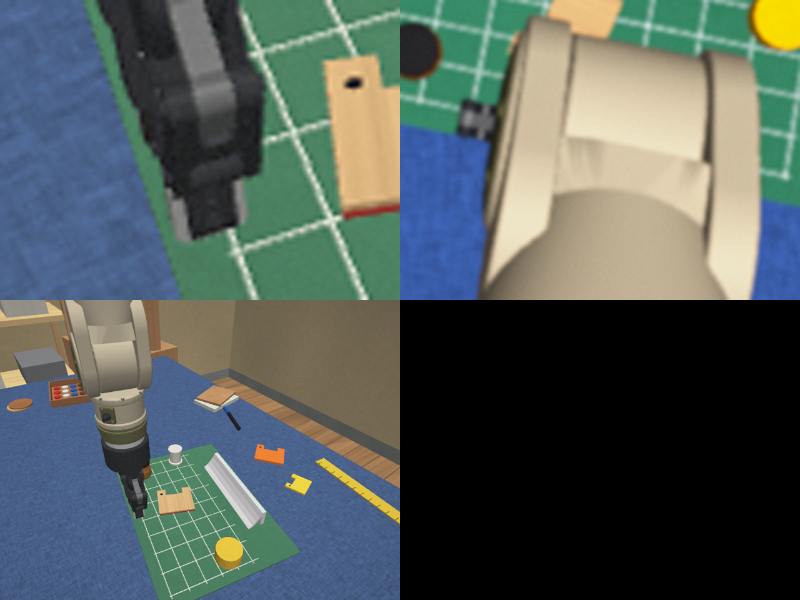

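>>> jog_arm([
  {"slide": [0,0,1],"angular": [0,0,0],"fingers": 0.6},
  {"slide": [0,0,1],"angular": [0,0,0],"fingers": 0.6},
])

```text
clock: 8.22
tcp_pos: [0.4171, 0.0011, -0.0088]
orientation: [-0.0, 0.1, 0.995, -0.0]
wrist_force: [0.2, 0.3, -0.3]
finger_gap: 0.0343
grip_force: 0.0
```

>>> jog_arm([
  {"slide": [0,0,1],"angular": [0,0,0],"fingers": 0.6},
  {"slide": [0,0,1],"angular": [0,0,0],"fingers": 0.6},
])

```text
clock: 8.38
tcp_pos: [0.4171, 0.0011, -0.0098]
orientation: [-0.0, 0.1, 0.995, -0.0]
wrist_force: [0.2, -0.4, 0.9]
finger_gap: 0.0342
grip_force: 0.0
```

>>> jog_arm([
  {"slide": [0,0,1],"angular": [0,0,0],"fingers": 0.6},
  {"slide": [0,0,1],"angular": [0,0,0],"fingers": 0.6},
])

```text
clock: 8.55
tcp_pos: [0.417, 0.0011, -0.0109]
orientation: [-0.0, 0.1, 0.995, -0.0]
wrist_force: [0.0, 0.4, -0.2]
finger_gap: 0.0341
grip_force: 0.0
```

>>> jog_arm([
  {"slide": [0,0,1],"angular": [0,0,0],"fingers": 0.6},
  {"slide": [0,0,1],"angular": [0,0,0],"fingers": 0.6},
])

```text
clock: 8.72
tcp_pos: [0.417, 0.0011, -0.0118]
orientation: [-0.0, 0.1, 0.995, -0.0]
wrist_force: [-0.7, 0.3, -0.0]
finger_gap: 0.0341
grip_force: 0.0
```

>>> jog_arm([
  {"slide": [0,0,1],"angular": [0,0,0],"fingers": 0.6},
  {"slide": [0,0,1],"angular": [0,0,0],"fingers": 0.6},
])

```text
clock: 8.88
tcp_pos: [0.417, 0.0011, -0.0128]
orientation: [-0.0, 0.1, 0.995, -0.0]
wrist_force: [0.4, 0.3, 0.3]
finger_gap: 0.0341
grip_force: 0.0
```

```bash
python3 -c "
from h import *
s,p0,r=st(); print(s['tcp_pos'],s['wrist_force'])
p=read_camera('side')
cv2.imwrite('pics/s5.png',cv2.resize(p['color'][290:365,170:270,::-1],(800,600),interpolation=cv2.INTER_CUBIC))"
```

```text
[ 0.41703535  0.00109356 -0.01284812] [0.38871377 0.34008769 0.26292219]
```

View pics/s5.png

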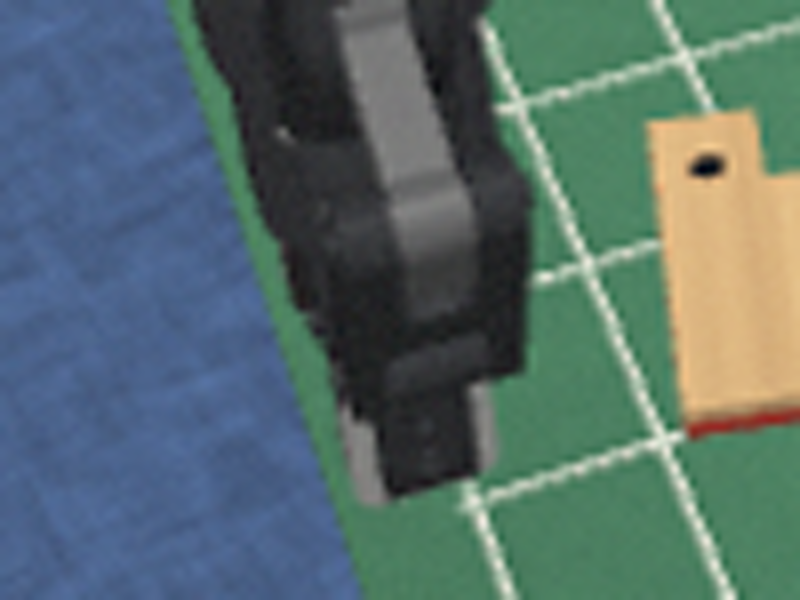

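>>> jog_arm([
  {"slide": [0,0,1],"angular": [0,0,0],"fingers": 0.6},
  {"slide": [0,0,1],"angular": [0,0,0],"fingers": 0.6},
])

```text
clock: 9.1
tcp_pos: [0.417, 0.0011, -0.0138]
orientation: [-0.0, 0.1, 0.995, -0.0]
wrist_force: [-0.2, 0.5, 0.9]
finger_gap: 0.0341
grip_force: 0.0
```

>>> jog_arm([
  {"slide": [0,0,1],"angular": [0,0,0],"fingers": 0.6},
  {"slide": [0,0,1],"angular": [0,0,0],"fingers": 0.6},
])

```text
clock: 9.27
tcp_pos: [0.4171, 0.0011, -0.0148]
orientation: [-0.0, 0.1, 0.995, -0.0]
wrist_force: [-1.3, -0.1, -0.1]
finger_gap: 0.0341
grip_force: 0.0
```

>>> jog_arm([
  {"slide": [0,0,1],"angular": [0,0,0],"fingers": 0.6},
  {"slide": [0,0,1],"angular": [0,0,0],"fingers": 0.6},
])

```text
clock: 9.43
tcp_pos: [0.4171, 0.0011, -0.0158]
orientation: [-0.0, 0.1, 0.995, -0.0]
wrist_force: [-0.5, 0.4, 0.0]
finger_gap: 0.034
grip_force: 0.0
```

>>> jog_arm([
  {"slide": [0,0,1],"angular": [0,0,0],"fingers": 0.6},
  {"slide": [0,0,1],"angular": [0,0,0],"fingers": 0.6},
])

```text
clock: 9.6
tcp_pos: [0.4171, 0.0011, -0.0168]
orientation: [-0.0, 0.1, 0.995, -0.0]
wrist_force: [0.3, -0.1, -0.1]
finger_gap: 0.0344
grip_force: 0.0
```

```bash
python3 -c "
from h import *
s,p0,r=st(); print(s['tcp_pos'],s['wrist_force'])
p=read_camera('side'); g=p['color'].astype(int)
for u in (214,216,218,222,226,230):
  print(u,[tuple(g[v,u]) and int(g[v,u,1]-g[v,u,0]) for v in range(340,364)])"
```

```text
[ 0.41706988  0.00109344 -0.01683948] [ 0.25489186 -0.07060068 -0.07343849]
214 [0, -1, 0, 0, 0, 0, -1, -1, -1, -2, -4, 14, 17, 30, 43, 53, 50, 50, 51, 54, 45, 40, 32, 26]
216 [1, 0, 3, 3, 0, 2, 1, 1, 0, 2, 1, 1, 0, -1, -2, 27, 49, 52, 50, 51, 53, 51, 50, 52]
218 [3, 2, 0, 1, 3, 1, 0, 0, 0, -3, -2, 4, -1, -3, -2, 29, 49, 53, 52, 52, 50, 51, 53, 50]
222 [3, 0, 2, 1, 0, -1, 2, -1, -1, 0, 4, -1, -5, 5, 45, 52, 52, 52, 50, 51, 52, 52, 50, 49]
226 [5, -2, 1, 1, -1, 3, -1, 3, 0, 1, 0, 7, 24, 46, 53, 50, 51, 51, 53, 51, 50, 51, 53, 52]
230 [0, -1, 0, -1, 0, 0, 0, -2, 1, -1, 8, 25, 28, 30, 3, -2, 17, 19, 28, 36, 48, 52, 52, 54]
```

>>> jog_arm([
  {"slide": [0,0,1],"angular": [0,0,0],"fingers": 0.6},
  {"slide": [0,0,1],"angular": [0,0,0],"fingers": 0.6},
])

```text
clock: 9.82
tcp_pos: [0.4171, 0.0011, -0.0178]
orientation: [-0.0, 0.1, 0.995, -0.0]
wrist_force: [-0.2, -0.0, -0.5]
finger_gap: 0.0338
grip_force: 0.0
```

>>> jog_arm([
  {"slide": [0,0,1],"angular": [0,0,0],"fingers": 0.6},
  {"slide": [0,0,1],"angular": [0,0,0],"fingers": 0.6},
])

```text
clock: 9.98
tcp_pos: [0.417, 0.0011, -0.0188]
orientation: [-0.0, 0.1, 0.995, -0.0]
wrist_force: [-0.1, 1.7, 0.1]
finger_gap: 0.0341
grip_force: 0.0
```

>>> jog_arm([
  {"slide": [0,0,1],"angular": [0,0,0],"fingers": 0.6},
  {"slide": [0,0,1],"angular": [0,0,0],"fingers": 0.6},
])

```text
clock: 10.15
tcp_pos: [0.4171, 0.0011, -0.0198]
orientation: [-0.0, 0.1, 0.995, -0.0]
wrist_force: [-0.6, 0.3, -0.4]
finger_gap: 0.0342
grip_force: 0.0
```

>>> jog_arm([
  {"slide": [0,0,1],"angular": [0,0,0],"fingers": 0.6},
  {"slide": [0,0,1],"angular": [0,0,0],"fingers": 0.6},
])

```text
clock: 10.32
tcp_pos: [0.4172, 0.0011, -0.0202]
orientation: [0.0, 0.1, 0.995, -0.0]
wrist_force: [-2.4, -0.5, 6.6]
finger_gap: 0.0342
grip_force: 3.6
```

>>> jog_arm([
  {"slide": [0,0,1],"angular": [0,0,0],"fingers": 0.6},
  {"slide": [0,0,1],"angular": [0,0,0],"fingers": 0.6},
])

```text
clock: 10.48
tcp_pos: [0.4172, 0.0011, -0.0203]
orientation: [0.0, 0.1, 0.995, -0.0]
wrist_force: [-6.4, 1.0, 20.0]
finger_gap: 0.0341
grip_force: 10.0
```

```bash
python3 -c "
from h import *
s,p0,r=st(); print(s['tcp_pos'],s['wrist_force'])
p=read_camera('side'); g=p['color'].astype(int)
for u in (214,216,218,222,226,230):
  print(u,[tuple(g[v,u]) and int(g[v,u,1]-g[v,u,0]) for v in range(340,364)])"
```

```text
[ 0.4172279   0.00105939 -0.02029299] [-6.36075273  1.03451829 20.00226756]
214 [3, 2, 2, 3, 1, -1, 0, 0, -1, -2, -3, -1, 13, 23, 36, 43, 49, 54, 52, 53, 41, 40, 33, 27]
216 [7, 0, 4, 3, 1, 0, 1, 1, 1, 1, 1, -1, 0, 0, 0, -3, 4, 38, 51, 53, 50, 53, 48, 52]
218 [0, 2, 0, -4, 3, 0, 0, -1, 0, 0, 1, 0, 0, 0, -1, 0, -4, 37, 50, 50, 49, 50, 52, 50]
222 [0, 1, 2, 0, -2, -2, 4, 2, -2, 1, 4, -1, 3, 1, -4, 2, 46, 51, 51, 50, 51, 51, 52, 50]
226 [2, 4, 3, 1, 3, 1, 0, 0, 0, -1, 1, 3, 4, -4, 22, 48, 52, 51, 50, 50, 50, 49, 50, 51]
230 [1, 1, -1, 0, -1, -1, -1, 1, -1, 1, 1, 0, 7, 19, 4, -3, 17, 18, 29, 38, 46, 53, 52, 51]
```

>>> jog_arm([
  {"slide": [0,0,-3],"angular": [0,0,0],"fingers": 0.6},
  {"slide": [-6,0,-3],"angular": [0,0,0],"fingers": 0.6},
  {"slide": [-12,0,-3],"angular": [0,0,0],"fingers": 0.6},
  {"slide": [-18,0,-3],"angular": [0,0,0],"fingers": 0.6},
  {"slide": [-24,0,-3],"angular": [0,0,0],"fingers": 0.6},
  {"slide": [-30,0,-3],"angular": [0,0,0],"fingers": 0.6},
  {"slide": [-36,0,-3],"angular": [0,0,0],"fingers": 0.6},
  {"slide": [-42,0,-3],"angular": [0,0,0],"fingers": 0.6},
  {"slide": [-48,0,-3],"angular": [0,0,0],"fingers": 0.6},
  {"slide": [-54,0,-3],"angular": [0,0,0],"fingers": 0.6},
])

```text
clock: 11.37
tcp_pos: [0.4706, -0.0097, -0.0188]
orientation: [-0.0, 0.1, 0.995, -0.0]
wrist_force: [0.2, 0.4, -0.0]
finger_gap: 0.0341
grip_force: 0.1
```

>>> jog_arm([
  {"slide": [-5,0,0],"angular": [0,0,0],"fingers": 0.6},
  {"slide": [-10,0,0],"angular": [0,0,0],"fingers": 0.6},
  {"slide": [-15,0,0],"angular": [0,0,0],"fingers": 0.6},
  {"slide": [-20,0,0],"angular": [0,0,0],"fingers": 0.6},
  {"slide": [-25,0,0],"angular": [0,0,0],"fingers": 0.6},
])

```text
clock: 11.78
tcp_pos: [0.495, -0.0147, -0.0187]
orientation: [-0.0, 0.1, 0.995, -0.0]
wrist_force: [-0.2, -0.2, 0.5]
finger_gap: 0.0337
grip_force: 0.1
```

```bash
cat >> h.py <<'E'
def look():
    s,p0,r=st(); print(s["clock"],"tcp mat",np.round(inmat(p0),1),"f",np.round(s["wrist_force"],1))
    for c in("side","top"):
        p=read_camera(c)
        for n in("template","near_end","far_end"):
            for d in tip_of(n,p)[:5]:
                w=inmat(ground(p,d["point"],.006)*1000)
                if -170<w[0]<60 and abs(w[1])<110: print(c,n,np.round(d["point"]),round(d["p"],2),np.round(w))
        yield p
E
python3 -c "
from h import *
P=list(look())"
```

```text
11.7833 tcp mat [-105.7   21.6  -18.7] f [-0.2 -0.2  0.5]
side template [308. 307.] 0.97 [-60.  30.   6.]
side template [284. 315.] 0.31 [-95.  29.   6.]
side near_end [284. 316.] 0.95 [-97.  27.   6.]
side far_end [334. 300.] 0.96 [-22.  27.   6.]
```

>>> jog_arm([
  {"slide": [-4,0,0],"angular": [0,0,0],"fingers": 0.6},
  {"slide": [-8,0,0],"angular": [0,0,0],"fingers": 0.6},
  {"slide": [-12,0,0],"angular": [0,0,0],"fingers": 0.6},
  {"slide": [-16,0,0],"angular": [0,0,0],"fingers": 0.6},
  {"slide": [-20,0,0],"angular": [0,0,0],"fingers": 0.6},
  {"slide": [-24,0,0],"angular": [0,0,0],"fingers": 0.6},
  {"slide": [-28,0,0],"angular": [0,0,0],"fingers": 0.6},
  {"slide": [-32,0,0],"angular": [0,0,0],"fingers": 0.6},
  {"slide": [-36,0,0],"angular": [0,0,0],"fingers": 0.6},
  {"slide": [-40,0,0],"angular": [0,0,0],"fingers": 0.6},
])

```text
clock: 13.02
tcp_pos: [0.5338, -0.0225, -0.0188]
orientation: [-0.0, 0.1, 0.995, -0.0]
wrist_force: [-0.8, -0.1, -0.5]
finger_gap: 0.0344
grip_force: 0.5
```

```bash
python3 -c "
from h import *
P=list(look()); p=P[0]
cv2.imwrite('pics/s6.png',cv2.resize(p['color'][200:350,250:450,::-1],(800,600),interpolation=cv2.INTER_CUBIC))"
```

```text
13.0167 tcp mat [-66.   21.4 -18.8] f [-0.8 -0.1 -0.5]
side template [334. 296.] 0.65 [-19.  35.   6.]
side template [310. 306.] 0.27 [-58.  30.   6.]
side near_end [313. 306.] 0.65 [-53.  28.   6.]
side far_end [355. 288.] 0.55 [16. 37.  6.]
```

View pics/s6.png

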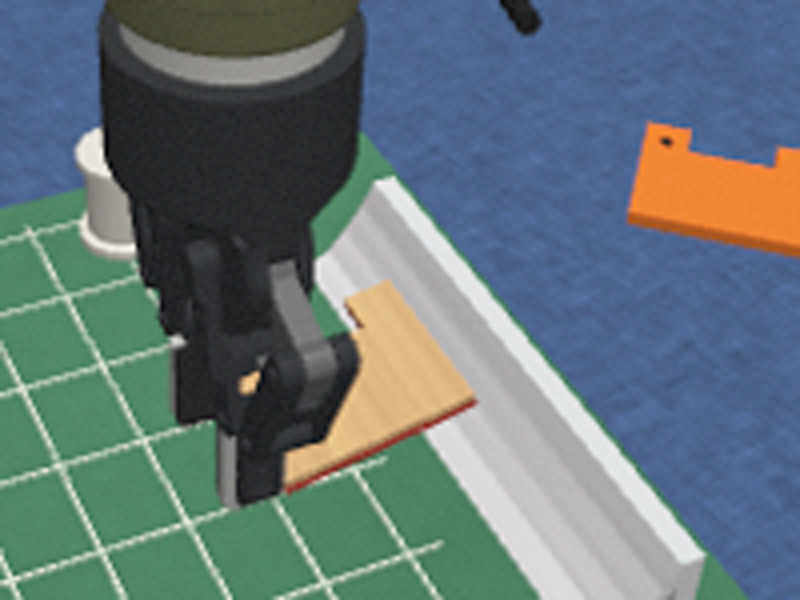

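The view shows the template square to the rail, its far end at crop (475,400) starting up the cove and both fingers on its near edge. I'll keep pushing.

>>> jog_arm([
  {"slide": [-4,0,0],"angular": [0,0,0],"fingers": 0.6},
  {"slide": [-8,0,0],"angular": [0,0,0],"fingers": 0.6},
  {"slide": [-12,0,0],"angular": [0,0,0],"fingers": 0.6},
  {"slide": [-16,0,0],"angular": [0,0,0],"fingers": 0.6},
  {"slide": [-20,0,0],"angular": [0,0,0],"fingers": 0.6},
  {"slide": [-24,0,0],"angular": [0,0,0],"fingers": 0.6},
  {"slide": [-28,0,0],"angular": [0,0,0],"fingers": 0.6},
  {"slide": [-32,0,0],"angular": [0,0,0],"fingers": 0.6},
  {"slide": [-36,0,0],"angular": [0,0,0],"fingers": 0.6},
])

```text
clock: 14.17
tcp_pos: [0.5696, -0.0298, -0.0187]
orientation: [0.0, 0.1, 0.995, -0.0]
wrist_force: [-0.3, -0.2, -0.1]
finger_gap: 0.0341
grip_force: 0.1
```

```bash
cat >> h.py <<'E'
def far():  # far_end pixels vs predicted (template near end bottom at foot x, angle a)
    P=list(look())
    for p,c in zip(P,("side","top")):
        for x,a in((-20,38),(-15,42),(-10,46),(-5,50),(0,53),(0,75),(0,90)):
            a_=np.radians(a); c_=np.array([x+72*np.cos(a_)-3*np.sin(a_),28,3+72*np.sin(a_)+3*np.cos(a_)])
            print(c,x,a,np.round(proj(p,(O+RM@c_)/1000)),end=' ')
        print()
    return P
E
python3 -c "
from h import *
far()"
```

```text
14.1667 tcp mat [-29.6  21.1 -18.7] f [-0.3 -0.2 -0.1]
side template [355. 284.] 0.93 [22. 46.  6.]
side near_end [334. 298.] 0.81 [-19.  31.   6.]
side -20 38 [372. 266.] side -15 42 [374. 263.] side -10 46 [375. 261.] side -5 50 [376. 259.] side 0 53 [377. 257.] side 0 75 [362. 256.] side 0 90 [349. 258.] 
top -20 38 [378. 225.] top -15 42 [378. 224.] top -10 46 [379. 223.] top -5 50 [379. 222.] top 0 53 [379. 221.] top 0 75 [378. 233.] top 0 90 [376. 242.]
```

>>> jog_arm([
  {"slide": [-2,0,0],"angular": [0,0,0],"fingers": 0.6},
  {"slide": [-4,0,0],"angular": [0,0,0],"fingers": 0.6},
  {"slide": [-6,0,0],"angular": [0,0,0],"fingers": 0.6},
  {"slide": [-8,0,0],"angular": [0,0,0],"fingers": 0.6},
  {"slide": [-10,0,0],"angular": [0,0,0],"fingers": 0.6},
  {"slide": [-11,0,0],"angular": [0,0,0],"fingers": 0.6},
  {"slide": [-11,0,0],"angular": [0,0,0],"fingers": 0.6},
])

```text
clock: 15.15
tcp_pos: [0.5802, -0.032, -0.0187]
orientation: [0.0, 0.1, 0.995, -0.0]
wrist_force: [-0.8, 0.5, -0.3]
finger_gap: 0.0342
grip_force: 0.0
```

>>> jog_arm([
  {"slide": [-1,0,0],"angular": [0,0,0],"fingers": 0.6},
  {"slide": [-2,0,0],"angular": [0,0,0],"fingers": 0.6},
  {"slide": [-2,0,0],"angular": [0,0,0],"fingers": 0.6},
])

```text
clock: 15.4
tcp_pos: [0.5819, -0.0323, -0.0187]
orientation: [0.0, 0.1, 0.995, -0.0]
wrist_force: [-0.6, -0.2, -0.5]
finger_gap: 0.034
grip_force: 0.1
```

```bash
python3 -c "
from h import *
far()"
```

```text
15.4 tcp mat [-16.9  21.1 -18.7] f [-0.6 -0.2 -0.5]
side template [358. 280.] 0.57 [29. 51.  6.]
side near_end [342. 295.] 0.78 [-7. 32.  6.]
side far_end [357. 313.] 0.52 [-4. -7.  6.]
side -20 38 [372. 266.] side -15 42 [374. 263.] side -10 46 [375. 261.] side -5 50 [376. 259.] side 0 53 [377. 257.] side 0 75 [362. 256.] side 0 90 [349. 258.] 
top -20 38 [378. 225.] top -15 42 [378. 224.] top -10 46 [379. 223.] top -5 50 [379. 222.] top 0 53 [379. 221.] top 0 75 [378. 233.] top 0 90 [376. 242.]
```

>>> jog_arm([
  {"slide": [-1,0,0],"angular": [0,0,0],"fingers": 0.6},
  {"slide": [-1,0,0],"angular": [0,0,0],"fingers": 0.6},
])

```text
clock: 15.97
tcp_pos: [0.5828, -0.0325, -0.0187]
orientation: [-0.0, 0.1, 0.995, -0.0]
wrist_force: [-0.9, 0.4, 0.5]
finger_gap: 0.0341
grip_force: 0.2
```

>>> jog_arm([
  {"slide": [-1,0,0],"angular": [0,0,0],"fingers": 0.6},
  {"slide": [-1,0,0],"angular": [0,0,0],"fingers": 0.6},
])

```text
clock: 16.13
tcp_pos: [0.5839, -0.0327, -0.0187]
orientation: [0.0, 0.1, 0.995, -0.0]
wrist_force: [0.6, 0.7, -0.5]
finger_gap: 0.034
grip_force: 0.2
```

>>> jog_arm([
  {"slide": [-1,0,0],"angular": [0,0,0],"fingers": 0.6},
  {"slide": [-1,0,0],"angular": [0,0,0],"fingers": 0.6},
])

```text
clock: 16.3
tcp_pos: [0.5849, -0.0329, -0.0187]
orientation: [0.0, 0.1, 0.995, -0.0]
wrist_force: [-0.5, -0.5, 0.3]
finger_gap: 0.0344
grip_force: 0.2
```

>>> jog_arm([
  {"slide": [2,0,0],"angular": [0,0,0],"fingers": 0.6},
  {"slide": [6,0,0],"angular": [0,0,0],"fingers": 0.6},
  {"slide": [12,0,0],"angular": [0,0,0],"fingers": 0.6},
  {"slide": [25,0,0],"angular": [0,0,0],"fingers": 0.6},
  {"slide": [45,0,0],"angular": [0,0,0],"fingers": 0.6},
  {"slide": [65,0,0],"angular": [0,0,0],"fingers": 0.6},
  {"slide": [65,0,0],"angular": [0,0,0],"fingers": 0.6},
  {"slide": [65,0,0],"angular": [0,0,0],"fingers": 0.6},
])

```text
clock: 16.97
tcp_pos: [0.5195, -0.0195, -0.0187]
orientation: [-0.0, 0.1, 0.995, -0.0]
wrist_force: [0.1, 0.2, 0.6]
finger_gap: 0.0344
grip_force: 0.0
```

```bash
python3 -c "
from h import *
P=far(); a,b=[p['color'][:,:,::-1] for p in P]
a=cv2.resize(a[220:340,270:430],(400,300),interpolation=cv2.INTER_CUBIC); b=cv2.resize(b[190:310,310:470],(400,300),interpolation=cv2.INTER_CUBIC)
cv2.imwrite('pics/s7.png',np.hstack([a,b]))"
```

```text
16.9667 tcp mat [-80.7  21.5 -18.7] f [0.1 0.2 0.6]
side template [362. 282.] 0.87 [32. 45.  6.]
side -20 38 [372. 266.] side -15 42 [374. 263.] side -10 46 [375. 261.] side -5 50 [376. 259.] side 0 53 [377. 257.] side 0 75 [362. 256.] side 0 90 [349. 258.] 
top -20 38 [378. 225.] top -15 42 [378. 224.] top -10 46 [379. 223.] top -5 50 [379. 222.] top 0 53 [379. 221.] top 0 75 [378. 233.] top 0 90 [376. 242.]
```

```bash
python3 -c "
from h import *
p=read_camera('side'); t=read_camera('top')
for q in (p,t):
  for n in('near_end','template','far_end'):
    print(n,[(np.round(d['point']).tolist(),round(d['p'],2)) for d in tip_of(n,q)[:5]])
  for x,a in((-10,46),(-5,50),(0,53),(0,60)):
    a_=np.radians(a); f=lambda l,y,h:np.round(proj(q,(O+RM@np.array([x+l*np.cos(a_)-h*np.sin(a_),y,3+l*np.sin(a_)+h*np.cos(a_)]))/1000)).tolist()
    print(x,a,f(0,28,3),f(36,28,3),f(72,28,3),'corners',f(0,-4,6),f(72,-4,6),f(72,60,6))
  h=cv2.cvtColor(q['color'],cv2.COLOR_RGB2HSV)
  m=((h[...,0]<22)&(h[...,1]>50)&(h[...,2]>120)).astype(np.uint8)
  n,_,s,_=cv2.connectedComponentsWithStats(m); print([r.tolist() for r in s[1:] if r[4]>200 and 250<r[0]<450 and 150<r[1]<320])
"
```

```text
near_end [([469.0, 304.0], 0.91), ([411.0, 241.0], 0.82), ([175.0, 220.0], 0.79), ([345.0, 296.0], 0.73), ([376.0, 259.0], 0.2)]
template [([432.0, 246.0], 0.94), ([477.0, 295.0], 0.87), ([363.0, 279.0], 0.81)]
far_end [([375.0, 263.0], 0.94), ([483.0, 285.0], 0.89), ([456.0, 252.0], 0.86), ([208.0, 219.0], 0.64)]
-10 46 [340.0, 298.0] [357.0, 280.0] [375.0, 261.0] corners [349.0, 313.0] [386.0, 275.0] [362.0, 247.0]
-5 50 [343.0, 297.0] [359.0, 279.0] [376.0, 259.0] corners [353.0, 312.0] [387.0, 273.0] [363.0, 245.0]
0 53 [346.0, 297.0] [361.0, 277.0] [377.0, 257.0] corners [356.0, 311.0] [388.0, 271.0] [364.0, 244.0]
0 60 [346.0, 297.0] [359.0, 277.0] [373.0, 256.0] corners [355.0, 312.0] [384.0, 270.0] [360.0, 242.0]
[[407, 230, 49, 35, 1090], [335, 244, 55, 68, 1724]]
near_end [([425.0, 183.0], 0.85), ([350.0, 166.0], 0.67), ([214.0, 315.0], 0.59)]
template [([361.0, 154.0], 0.92), ([212.0, 301.0], 0.86), ([421.0, 173.0], 0.79), ([309.0, 261.0], 0.34)]
far_end [([414.0, 158.0], 0.95), ([220.0, 289.0], 0.79), ([376.0, 146.0], 0.67)]
-10 46 [371.0, 253.0] [375.0, 238.0] [379.0, 223.0] corners [388.0, 258.0] [396.0, 227.0] [362.0, 220.0]
-5 50 [372.0, 251.0] [375.0, 237.0] [379.0, 222.0] corners [388.0, 255.0] [396.0, 226.0] [362.0, 220.0]
0 53 [372.0, 249.0] [376.0, 235.0] [379.0, 221.0] corners [388.0, 253.0] [396.0, 225.0] [362.0, 218.0]
0 60 [372.0, 249.0] [375.0, 237.0] [379.0, 224.0] corners [388.0, 253.0] [396.0, 229.0] [362.0, 222.0]
[[319, 201, 160, 279, 31178]]
```

>>> jog_arm([
  {"slide": [0,0,-40],"angular": [0,0,0],"fingers": 0.6},
  {"slide": [0,0,-80],"angular": [0,0,0],"fingers": 0.6},
  {"slide": [0,3,-120],"angular": [0,0,0],"fingers": 0.6},
  {"slide": [-20,6,-135],"angular": [0,0,0],"fingers": 0.6},
  {"slide": [-55,6,-135],"angular": [0,0,0],"fingers": 0.6},
  {"slide": [-90,6,-135],"angular": [0,0,0],"fingers": 0.6},
  {"slide": [-125,6,-135],"angular": [0,0,0],"fingers": 0.6},
  {"slide": [-160,6,-135],"angular": [0,0,0],"fingers": 0.6},
  {"slide": [-175,6,-135],"angular": [0,0,0],"fingers": 0.6},
  {"slide": [-175,6,-135],"angular": [0,0,0],"fingers": 0.6},
])

```text
clock: 18.6
tcp_pos: [0.6967, -0.0498, 0.1151]
orientation: [0.001, 0.1, 0.995, -0.0]
wrist_force: [-0.5, 0.5, -0.3]
finger_gap: 0.0342
grip_force: 0.0
```

```bash
python3 -c "
from h import *
goto([95,28,29]); P=list(look())"
```

```text
slide [ 4.2  2.  86. ] ang [-0.   0.1 -0.4] now mat [ 99.1  26.  115.1]
18.6 tcp mat [ 99.1  26.  115.1] f [-0.5  0.5 -0.3]
side template [362. 280.] 0.93 [34. 49.  6.]
side near_end [345. 296.] 0.91 [-4. 29.  6.]
```

Still standing. I'll lower the fingers behind the rail and check their height in my last picture.

>>> jog_arm([
  {"slide": [4,2,30],"angular": [0,0,0],"fingers": 0.6},
  {"slide": [4,2,60],"angular": [0,0,0],"fingers": 0.6},
  {"slide": [4,2,86],"angular": [0,0,0],"fingers": 0.6},
  {"slide": [4,2,86],"angular": [0,0,0],"fingers": 0.6},
  {"slide": [4,2,86],"angular": [0,0,0],"fingers": 0.6},
])

```text
clock: 19.42
tcp_pos: [0.6883, -0.0456, 0.0293]
orientation: [-0.002, 0.1, 0.995, 0.0]
wrist_force: [-0.1, 0.6, 0.5]
finger_gap: 0.0339
grip_force: 0.0
```

```bash
python3 -c "
from h import *
s,p0,r=st(); print(inmat(p0))
p=read_camera('side'); x=p['color'][220:340,290:450,::-1]
cv2.imwrite('pics/s8.png',cv2.resize(x,(800,600),interpolation=cv2.INTER_CUBIC))
for xx in (84,106):
  for y in (4,11):
    for z in (40,50,60): print(xx,y,z,np.round((proj(p,(O+RM@np.array([xx,y,z]))/1000)-[290,220])*5))"
```

```text
[90.0402489  28.42595156 29.28992755]
84 4 40 [606. 262.]
84 4 50 [611. 234.]
84 4 60 [617. 207.]
84 11 40 [592. 247.]
84 11 50 [597. 219.]
84 11 60 [602. 191.]
106 4 40 [671. 242.]
106 4 50 [677. 215.]
106 4 60 [684. 187.]
106 11 40 [657. 227.]
106 11 50 [663. 200.]
106 11 60 [669. 172.]
```

View pics/s8.png

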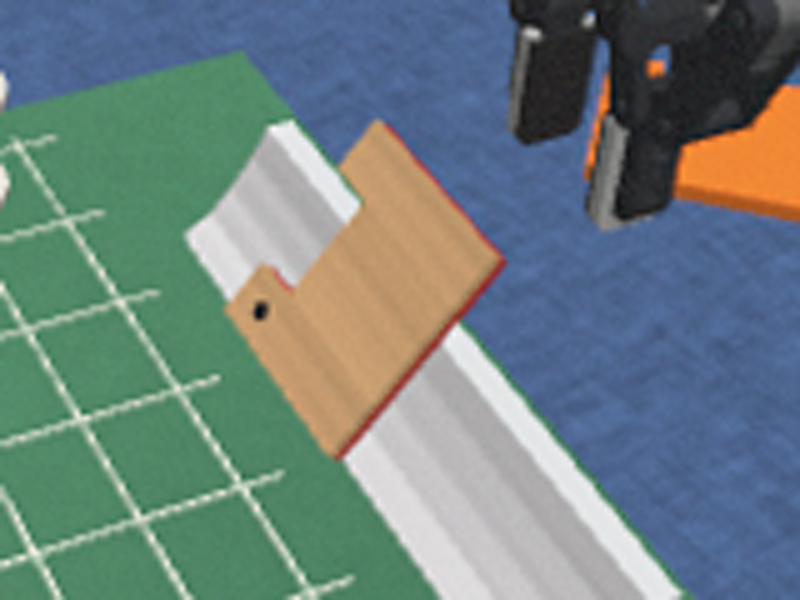

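The plate leans steeply on the rail at crop (365,290). The fingertips at crop (605,228) agree with a tip height of about 52 mm. Next I push along the arc.

>>> jog_arm([
  {"slide": [15,0,0],"angular": [0,0,0],"fingers": 0.6},
  {"slide": [28,0,0],"angular": [0,0,0],"fingers": 0.6},
  {"slide": [34,0,0],"angular": [0,0,0],"fingers": 0.6},
  {"slide": [37,0,-1],"angular": [0,0,0],"fingers": 0.6},
  {"slide": [40,0,-3],"angular": [0,0,0],"fingers": 0.6},
  {"slide": [43,0,-5],"angular": [0,0,0],"fingers": 0.6},
  {"slide": [46,0,-6.5],"angular": [0,0,0],"fingers": 0.6},
  {"slide": [49,0,-8],"angular": [0,0,0],"fingers": 0.6},
  {"slide": [52,0,-9],"angular": [0,0,0],"fingers": 0.6},
  {"slide": [55,0,-10],"angular": [0,0,0],"fingers": 0.6},
])

```text
clock: 20.3
tcp_pos: [0.6361, -0.0351, 0.0403]
orientation: [-0.0, 0.1, 0.995, -0.0]
wrist_force: [-0.6, 0.5, -0.4]
finger_gap: 0.0341
grip_force: 0.0
```

```bash
python3 -c "
from h import *
s,p0,r=st(); print(inmat(p0),s['wrist_force'])
q=read_camera('side')
for n in('near_end','template','far_end'):
    print(n,[(np.round(d['point']).tolist(),round(d['p'],2)) for d in tip_of(n,q)[:5]])
for x,a in((-10,70),(0,60),(0,65),(0,70),(0,80)):
    a_=np.radians(a); f=lambda l,y,h:np.round(proj(q,(O+RM@np.array([x+l*np.cos(a_)-h*np.sin(a_),y,3+l*np.sin(a_)+h*np.cos(a_)]))/1000)).tolist()
    print(x,a,f(0,28,3),f(36,28,3),f(72,28,3))"
```

```text
[36.76306862 28.7306014  40.33969021] [-0.63158283  0.49647409 -0.36604388]
near_end [([412.0, 241.0], 0.95), ([469.0, 304.0], 0.76), ([345.0, 295.0], 0.71), ([175.0, 219.0], 0.64)]
template [([356.0, 281.0], 0.84), ([430.0, 251.0], 0.68), ([479.0, 292.0], 0.61), ([190.0, 218.0], 0.59)]
far_end [([208.0, 218.0], 0.77), ([365.0, 255.0], 0.7), ([454.0, 255.0], 0.63), ([484.0, 282.0], 0.61)]
-10 70 [340.0, 299.0] [349.0, 279.0] [359.0, 257.0]
0 60 [346.0, 297.0] [359.0, 277.0] [373.0, 256.0]
0 65 [346.0, 297.0] [357.0, 277.0] [369.0, 256.0]
0 70 [346.0, 297.0] [356.0, 277.0] [366.0, 256.0]
0 80 [346.0, 297.0] [352.0, 277.0] [358.0, 256.0]
```

>>> jog_arm([
  {"slide": [3,0,-1],"angular": [0,0,0],"fingers": 0.6},
  {"slide": [6,0,-2],"angular": [0,0,0],"fingers": 0.6},
  {"slide": [9,0,-3],"angular": [0,0,0],"fingers": 0.6},
  {"slide": [12,0,-3.5],"angular": [0,0,0],"fingers": 0.6},
  {"slide": [15,0,-4],"angular": [0,0,0],"fingers": 0.6},
  {"slide": [18,0,-4],"angular": [0,0,0],"fingers": 0.6},
  {"slide": [21,0,-4.5],"angular": [0,0,0],"fingers": 0.6},
  {"slide": [24,0,-4.5],"angular": [0,0,0],"fingers": 0.6},
  {"slide": [27,0,-4.5],"angular": [0,0,0],"fingers": 0.6},
  {"slide": [30,0,-4.5],"angular": [0,0,0],"fingers": 0.6},
])

```text
clock: 21.33
tcp_pos: [0.6066, -0.0291, 0.0448]
orientation: [0.0, 0.1, 0.995, -0.0]
wrist_force: [-0.4, -0.4, -0.2]
finger_gap: 0.034
grip_force: 0.0
```

>>> jog_arm([
  {"slide": [3,0,0],"angular": [0,0,0],"fingers": 0.6},
  {"slide": [6,0,0],"angular": [0,0,0],"fingers": 0.6},
  {"slide": [9,0,0],"angular": [0,0,0],"fingers": 0.6},
  {"slide": [12,0,0],"angular": [0,0,0],"fingers": 0.6},
  {"slide": [15,0,0],"angular": [0,0,0],"fingers": 0.6},
  {"slide": [15,0,0],"angular": [0,0,0],"fingers": 0.6},
])

```text
clock: 21.83
tcp_pos: [0.5915, -0.026, 0.0448]
orientation: [-0.0, 0.1, 0.995, -0.0]
wrist_force: [-0.5, 0.2, 0.1]
finger_gap: 0.0338
grip_force: 0.0
```

```bash
python3 -c "
from h import *
s,p0,r=st(); print(inmat(p0),s['wrist_force'])
q=read_camera('side')
for n in('near_end','template','far_end'):
    print(n,[(np.round(d['point']).tolist(),round(d['p'],2),np.round(inmat(ground(q,d['point'],.006)*1000)).tolist()) for d in tip_of(n,q)[:5]])
h=cv2.cvtColor(q['color'],cv2.COLOR_RGB2HSV)
m=(((h[...,0]<6)|(h[...,0]>172))&(h[...,1]>120)&(h[...,2]>60)).astype(np.uint8)
n,_,s,c=cv2.connectedComponentsWithStats(m); print([r.tolist() for r in s[1:] if r[4]>100])"
```

```text
[-8.79693142 29.06905108 44.77137976] [-0.52082877  0.16815862  0.06499731]
near_end [([346.0, 297.0], 0.97, [-4.0, 26.0, 6.0]), ([409.0, 241.0], 0.9, [152.0, 101.0, 6.0]), ([174.0, 222.0], 0.89, [-190.0, 303.0, 6.0]), ([473.0, 307.0], 0.66, [149.0, -59.0, 6.0])]
template [([319.0, 307.0], 0.98, [-47.0, 23.0, 6.0]), ([191.0, 219.0], 0.98, [-162.0, 301.0, 6.0]), ([479.0, 294.0], 0.94, [175.0, -43.0, 6.0]), ([430.0, 250.0], 0.85, [169.0, 68.0, 6.0])]
far_end [([452.0, 255.0], 0.96, [194.0, 44.0, 6.0]), ([484.0, 288.0], 0.95, [191.0, -35.0, 6.0]), ([296.0, 311.0], 0.76, [-79.0, 30.0, 6.0]), ([206.0, 217.0], 0.56, [-137.0, 298.0, 6.0])]
[[169, 119, 13, 14, 145], [287, 282, 66, 46, 1625]]
```

The plate has tipped over and shows red. I'll raise the arm clear and verify.

>>> jog_arm([
  {"slide": [0,0,-30],"angular": [0,0,0],"fingers": 0.6},
  {"slide": [0,0,-60],"angular": [0,0,0],"fingers": 0.6},
  {"slide": [0,0,-100],"angular": [0,0,0],"fingers": 0.6},
  {"slide": [0,-40,-120],"angular": [0,0,0],"fingers": 0.6},
  {"slide": [0,-80,-120],"angular": [0,0,0],"fingers": 0.6},
  {"slide": [0,-120,-120],"angular": [0,0,0],"fingers": 0.6},
  {"slide": [0,-160,-120],"angular": [0,0,0],"fingers": 0.6},
  {"slide": [0,-200,-120],"angular": [0,0,0],"fingers": 0.6},
  {"slide": [0,-200,-120],"angular": [0,0,0],"fingers": 0.6},
  {"slide": [0,-200,-120],"angular": [0,0,0],"fingers": 0.6},
])

```text
clock: 22.87
tcp_pos: [0.552, -0.2247, 0.1646]
orientation: [0.0, 0.102, 0.995, -0.0]
wrist_force: [0.4, 0.1, -0.2]
finger_gap: 0.0337
grip_force: 0.0
```

```bash
python3 -c "
from h import *
for c in('side','top'):
  q=read_camera(c); h=cv2.cvtColor(q['color'],cv2.COLOR_RGB2HSV)
  m=(((h[...,0]<6)|(h[...,0]>172))&(h[...,1]>120)&(h[...,2]>60)).astype(np.uint8)
  m[:200]=0;m[:,:260]=0;m[340:]=0;m[:,460:]=0
  cs,_=cv2.findContours(m,cv2.RETR_EXTERNAL,cv2.CHAIN_APPROX_NONE); k=max(cs,key=cv2.contourArea)
  w=np.array([inmat(ground(q,z[0]+0.,.009)*1000)[:2] for z in k]); r=cv2.minAreaRect(w.astype(np.float32)); print(c,cv2.contourArea(k),r,cv2.boxPoints(r).round().tolist())
  for n in('near_end','far_end','spool','jar','tin'):
    print(n,[(np.round(ground(q,d['point'],.003),3)[:2].tolist(),round(d['p'],2)) for d in tip_of(n,q)[:5] if d['p']>.4])"
```

```text
side 1545.5 ((-45.34425735473633, 28.316007614135742), (65.69701385498047, 72.95581817626953), 89.77039337158203) [[-82.0, -4.0], [-9.0, -5.0], [-9.0, 61.0], [-82.0, 61.0]]
near_end [([0.466, 0.283], 0.82), ([0.593, -0.03], 0.67), ([0.767, 0.012], 0.55), ([0.732, -0.138], 0.48)]
far_end [([0.781, -0.123], 0.82), ([0.52, -0.01], 0.8), ([0.808, -0.048], 0.68), ([0.523, 0.264], 0.55)]
spool [([0.561, 0.1], 0.91)]
jar [([0.476, 0.1], 0.85)]
tin [([0.504, -0.179], 0.96)]
top 1012.5 ((-45.17030334472656, 30.012203216552734), (71.97481536865234, 63.738624572753906), 0.0933835506439209) [[-81.0, 62.0], [-81.0, -2.0], [-9.0, -2.0], [-9.0, 62.0]]
near_end [([0.587, -0.022], 0.94), ([0.739, -0.136], 0.79), ([0.463, 0.277], 0.71), ([0.767, 0.02], 0.71)]
far_end [([0.52, -0.012], 0.87), ([0.807, -0.044], 0.68), ([0.78, -0.116], 0.67), ([0.517, 0.273], 0.63)]
spool [([0.574, 0.095], 0.64)]
jar [([0.474, 0.104], 0.84)]
tin [([0.505, -0.178], 0.64), ([0.479, 0.102], 0.53)]
```

The plate lies flat (72 x 64 mm at the height of its top face) at x -45 mm, red side up, and nothing else has moved.

```bash
python3 -c "
from h import *
print(hand_in())"
```

```text
the job is handed in; nothing more can be done
None
```

The template stood leaning on the rail untouched, then tipped over; it now lies flat and red side up in front of the rail (centre about 45 mm from its foot), the spool, jar and tin are where they started, and the job is handed in (the hand-in gave no verdict).

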